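# Draw out the bench monopod and hold it at full height

### The arm

A 7-joint arm with a two-finger parallel gripper is mounted at the origin on the work surface. World frame = base frame: x ahead of the robot, y to its left, z up, the work surface at z = 0. Lengths are in m, angles in rad, forces in N, time in s.
With the tool pointing down it reaches from about 0.425 to 0.925 m from the base axis. Payload 6.8 kg.
Tool frame: the origin (TCP) lies midway between the tips of the shut fingers; the grasp point (between the pads) lies 19 mm behind it; z points along the fingers, y is the line along which they close (so a half turn about z gives the same grasp; the last joint's range is limited). The gripper opens to 85 mm and grips with 20 to 120 N. Pads are 22 mm wide; open, the fingers measure 114 mm over their backs; the gripper's body (76 mm by 85 mm) begins 54 mm behind the grasp point. The pads swing forward as they close: fully open they stand 13 mm farther back than shut.
Start: joints at [-1.333, 0.477, 0.022, 1.555, -0.011, 1.109, -0.083], TCP at [0.229, 0.635, 0.211] pointing down, gripper open.
Joint ranges: [-2.96, 2.96], [-0.34, 2.1], [-1.41, 1.46], [0.24, 2.44], [-1.37, 4.51], [0.17, 1.92], [-2.96, 2.96]. Speed limits (rad/s): [2.39, 2.39, 3.14, 3.14, 3.14, 3.14, 3.14].

### API

Orientations are given as a unit quaternion [w, x, y, z].
In Python, from station import bot, imaging gives the robot as it stands.
- The arm moves only by the tool move_arm, never from a script. Its argument "commands" is a list that holds one entry, the list of rows, each a list of 7 numbers: the shift along the tool's x, y, z in m, then the turn, a rotation vector about the tool's x, y, z in degrees, then the finger opening in m, from 0 to 0.0854. In form: [[[x, y, z, rx, ry, rz, grip], ...]]. A call has 1 to 20 rows; each row shifts and turns the commanded pose from where the row before left it, along the tool's axes as they then stand; what a row does not reach is not made up. A row lasts 1/8 s, in which the tool goes at most 62.5 mm and 10.7 degrees, less where a joint would pass 70% of its speed; a pose out of reach is approached as far as the arm can. A call is refused whole if a number of a shift passes 0.0625 or a number of a turn 10.7, either way. A call with a gripper value outside its range is refused whole. The fingers move at their own pace and stop on an object; "squeeze" is the grip in N (left out, the last holds). Time passes only in rows, so rows that do not move let the fingers close. It gives the time, the measured TCP pose, the force, the opening and the grip force at its end, in the units of the state.
- bot.get_obs(): the state, without advancing time (a new reading comes with each control period).
- imaging.read_camera(name): name is "side" or "top" or "wrist"; returns the picture (420x560x3 uint8, red, green, blue); there is no depth.
- imaging.calibration(name): a dict with "intrinsics" (3x3 intrinsics, pixels), "extrinsics" (4x4, takes a point from camera to world coordinates); the wrist camera has in their place "mount" (4x4, takes a point from camera to tool coordinates, whose origin is the TCP and whose axes are the flange's). Camera axes: x right, y down, z forward; pixel columns grow to the right and rows downward; lengths in m; the calibration is good to about 2 mm. A picture is of the moment at which its call begins: read the wrist's pose just before it. calibration takes no time and is no camera call.
- bot.hand_in(): hands the job in; it is judged then, once.
The state is a dict: "t": time; "q": joint angles; "joint_vel": joint speeds; "joint_torque": joint torques, N m; "eef_pos": TCP position; "tool_rot": TCP orientation; "contact_force": force on the tool from outside, world axes, zero at the start; "torque": the same for the moment, N m; "gripper_width": opening from 0.0 (shut) to 1.0 (fully open); "grasp_force": force on a finger pad.
Only numpy, scipy, OpenCV 4.12 (cv2) and the standard library are available. Lean on these libraries where they do the work, as an engineer would, in place of code of your own. Each camera call takes 0.05 s, during which the arm holds its last target. There are 200 camera calls.

### The job

The small monopod on the bench is wanted at full height for photographing the model houses. Push its release button right in, then take the mast by the crossbar grip on top and pull it straight up, past the first stop to the second, so that both tube sections are fully out. Springs pull the mast back down, so finish still holding the grip there at full height (do not let go), and leave the paint tin, the glue bottle and the wood offcut where they are.

Things in the scene. Friction and masses are not known exactly. Their poses are not given: they have to be found in the camera images.
- monopod: Bench monopod, immovable, turned any way. Foot: grey block 190 x 90 mm, 55 mm high; a black collar (37 mm wide, top at 85 mm) stands on it, in which the mast slides vertically. Origin: on the mast's axis at bench height; z up. The foot runs from 75 mm behind (-x) to 115 mm ahead (+x) of it; the release button is at the +x end. The flush green disc at the -x end is a spirit level, no button.
- button_top (a point): Centre of the top face of the release button: plain round black plastic, 28 mm wide, in a dark steel bezel, 80 mm from the mast's axis along the monopod's +x. Untouched, its top is 69 mm above the bench; pressed straight down 8 mm (to 61 mm) it is fully in. It takes about 3 N to move and stays in once pressed.
- release_button (a joint): How far the button is pressed in, m: 0 untouched, 0.008 fully in. Below about 0.006 a bolt locks the mast down.
- grip: Crossbar grip on top of the mast: brown wooden bar, 26 mm thick (x), 70 mm long (y), 30 mm high (z), cork pad on top. Origin at the bar's centre, on the mast's axis, 103 mm above the bench when down, 223 mm at the second stop. Axes parallel to the monopod's: the bar lies at a right angle to the line from mast to button and is gripped from above across x. It cannot turn.
- top_section (a joint): How far the thin top tube (17 mm across) is out of the middle tube, m: 0 to 0.06. It comes out first: about 3 to 5 N to pull with its weight; its end is the first stop.
- mid_section (a joint): How far the middle tube (25 mm across) is out of the collar, m: 0 to 0.06. It follows only after the first stop, at about 9 to 11 N in all; its end, with the top tube also out, is the second stop, a hard one, 120 mm above the lowered position. Let go, both tubes sink back.
- paint_tin: Bystander: blue paint tin with steel rims, 84 mm across, 95 mm high; origin at the centre of its underside.
- glue_bottle: Bystander: white bottle with a black cap, 52 mm across, 110 mm high; origin at the centre of its underside.
- offcut: Bystander: pale wood offcut lying on the bench, 170 x 35 x 28 mm, long side along its x; origin at the centre of its underside.
There are look-alikes about, which are no part of the job. Of the things like the monopod, leave any that is orange or red; of the rest the smaller one is meant.

How it is judged:
On the way, in this order (a step that is already met when the one before it is completed fails the run):
1. the release button is pushed right in (value of joint release_button above 0.0065 m), for 0.05 s.
2. the fingers hold the grip and have drawn the top tube to the first stop (value of joint top_section above 0.055 m and contact force between the fingers and grip above 2 N), for 0.1 s.
At the end, for the whole second after the job is handed in: Both tubes are out to their stops (the top one within 4 mm, the middle one within 5 mm), still, with the fingers holding the grip, and the release button is still in (value of joint top_section above 0.056 m and value of joint mid_section above 0.055 m and contact force between the fingers and grip above 2 N and linear speed of grip below 0.02 m/s and value of joint release_button above 0.0065 m); the arm keeps its last pose, push and grip.
It fails at once if the paint tin, glue bottle or offcut is moved more than 20 mm or tipped (distance of any of paint_tin, glue_bottle, offcut from where it was at the start of the episode above 0.02 m or angle between any of paint_tin, glue_bottle's own z axis and vertical above 0.3 rad).
It also fails if it takes over 48 s, if anything falls off the work surface, if the arm or the gripper's body presses on something with over 40 N, if the wrist force passes 120 N, or if a joint passes its speed limit or range.

## Working session

There is one attempt and no reset: what is moved stays moved. The work goes in short steps, Python scripts to look and compute and a tool call to move; the robot and the scene stay as the last step left them, time stands still between calls to the robot, and variables do not carry over. Pictures are saved under pics/ and viewed, at most 10 in all, crops included, and the job is handed in when it is done.

Besides the shell and the picture viewer there is one more tool, called after ">>>" by a JSON object that holds its "api" and its "payload". move_arm: Moves the arm, as the interface text tells. Its arguments: {"type":"object","properties":{"commands":{"type":"array","items":{"type":"array","items":{"type":"array","items":{"type":"number"}}}},"squeeze":{"type":"number"}},"required":["commands"]}

```bash
mkdir -p pics
python3 - <<'E'
from station import bot, imaging
import cv2,numpy as np
for n in ("top","side"):
    im=imaging.read_camera(n); cv2.imwrite(f"pics/{n}0.png",im[...,::-1])
    c=imaging.calibration(n); print(n,np.round(c["intrinsics"],1).tolist(),np.round(c["extrinsics"],3).tolist())
o=bot.get_obs(); print(o)
E
```

```text
top [[486.7, 0.0, 288.9], [0.0, 486.7, 207.3], [0.0, 0.0, 1.0]] [[-0.015, -0.991, 0.132, 0.253], [-1.0, 0.016, 0.01, 0.019], [-0.012, -0.132, -0.991, 1.532], [0.0, 0.0, 0.0, 1.0]]
side [[418.2, 0.0, 283.2], [0.0, 418.2, 202.2], [0.0, 0.0, 1.0]] [[0.848, -0.318, 0.424, 0.038], [-0.53, -0.49, 0.692, -0.677], [-0.012, -0.811, -0.584, 0.682], [0.0, 0.0, 0.0, 1.0]]
{'t': 0.1, 'q': array([-1.33311018,  0.47771621,  0.02230697,  1.55636027, -0.01145664,
        1.10928763, -0.08310461]), 'joint_vel': array([ 1.97468504e-03, -2.94103702e-03,  3.75146062e-04, -1.95730123e-03,
       -7.91909691e-05,  2.30045571e-04,  1.64881999e-03]), 'joint_torque': array([ 3.72338196e-03, -5.97754276e+01,  1.61327966e+00, -2.81953400e+01,
        1.28179468e-02,  5.12413419e-03,  1.52136437e-08]), 'eef_pos': array([0.22859375, 0.63451003, 0.21021986]), 'tool_rot': array([-7.09804490e-05,  1.72000254e-01,  9.85096562e-01, -8.18740313e-04]), 'contact_force': array([0.1239647 , 0.30472338, 0.14335721]), 'torque': array([0.0259401 , 0.00121984, 0.00625509]), 'grasp_force': 0.0, 'gripper_width': 1.000911858333398}
```

View pics/top0.png

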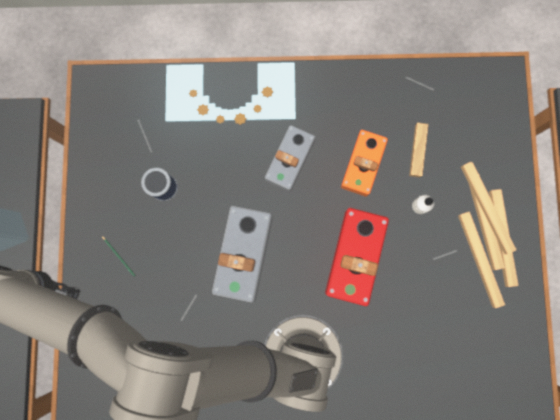

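View pics/side0.png

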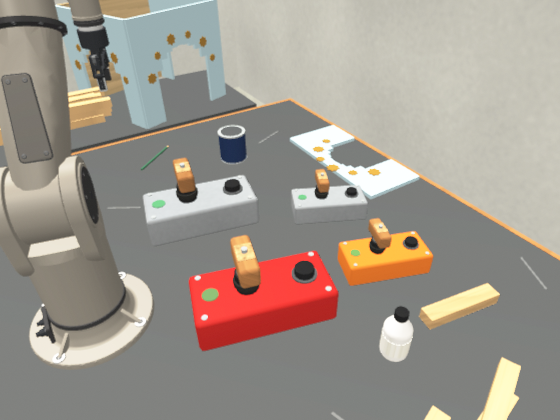

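Candidates: small grey monopod (top 290,157), large grey (242,255), orange (365,162) and red (358,256). By the description it is the small grey one. I'll check it in a close crop and measure it from both cameras.

```bash
cat > h.py <<'E'
import numpy as np
from station import imaging
def ray(n,u,v):
    c=imaging.calibration(n);K=np.array(c["intrinsics"]);E=np.array(c["extrinsics"])
    return E[:3,3],E[:3,:3]@np.linalg.inv(K)@[u,v,1]
def at(n,u,v,z):
    o,d=ray(n,u,v); return o+d*(z-o[2])/d[2]
def proj(n,p):
    c=imaging.calibration(n);q=np.linalg.inv(c["extrinsics"])@[*p,1];q=np.array(c["intrinsics"])@q[:3];return q[:2]/q[2]
E
python3 - <<'E'
import cv2,numpy as np
from h import *
a=cv2.imread("pics/top0.png")[115:200,250:350]; b=cv2.imread("pics/side0.png")[155:235,280:380]
cv2.imwrite("pics/crop.png",np.hstack([cv2.resize(a,(400*1,340),interpolation=2),cv2.resize(b,(400,340),interpolation=2)]))
print(at("top",298,139,.069),at("top",288,159,.12),at("top",281,177,.055))
print(at("side",352,191.5,.069),at("side",322,175,.118),at("side",302,197,.055))
E
```

```text
[0.66073391 0.00208882 0.069     ] [0.58605883 0.03338084 0.12      ] [0.54495686 0.05646337 0.055     ]
[ 0.65761853 -0.00848386  0.069     ] [0.59214447 0.03668912 0.118     ] [0.5464795  0.05782198 0.055     ]
```

View pics/crop.png

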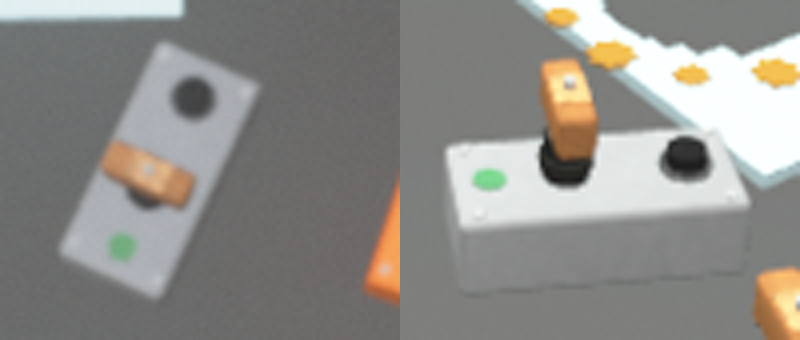

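The crop shows the small grey monopod: grip at top (287,158), black button (298,139) at the far end, green level (280,176). I'll fit the pose to all of these points.

Run:
```python
from h import *
from scipy.optimize import least_squares
L=[(.115,.045,.055),(.115,-.045,.055),(-.075,-.045,.055),(-.075,.045,.055),(.08,0,.069),(0,0,.118)]
T=np.array([(165,42),(260,88),(158,298),(62,253),(193,98),(148,172)])/4+[249.6,114.6]
S=np.array([(286/4,150/4.25),(169/4,82/4.25)])+[279.6,154.6]
def f(p):
    x,y,a=p;W=lambda l:(x+l[0]*np.cos(a)-l[1]*np.sin(a),y+l[0]*np.sin(a)+l[1]*np.cos(a),l[2])
    return np.concatenate([proj("top",W(l))-t for l,t in zip(L,T)]+[proj("side",W(l))-t for l,t in zip(L[4:],S)])
r=least_squares(f,[.59,.035,-.4]);x,y,a=r.x
print(r.x,np.degrees(a),np.round(r.fun.reshape(-1,2),1))
print("button",x+.08*np.cos(a),y+.08*np.sin(a))
print("paint",at("top",157,182,.095),"glue",at("top",423,203,.1),"big grip",at("top",237,262,.15))
```

```text
[ 0.59040682  0.03704177 -0.46405196] -26.58821871377564 [[-0.7 -1.1]
 [ 1.5 -0.6]
 [ 0.6  1.1]
 [-1.7 -0.1]
 [ 0.4 -0.5]
 [ 0.2  0.1]
 [-0.2 -0.7]
 [-0.5  1.2]]
button 0.6619465224687927 0.001235753885806927
paint [0.52805178 0.42881716 0.095     ] glue [ 0.45059424 -0.3643666   0.1       ] big grip [0.2839367  0.18146153 0.15      ]
```

>>> {"api": "move_arm", "payload": {"commands": [[[-0.0479, -0.0345, 0, 0, 0, 0, 0], [-0.0479, -0.0345, 0, 0, 0, 0, 0], [-0.0479, -0.0345, 0, 0, 0, 0, 0], [-0.0479, -0.0345, 0, 0, 0, 0, 0], [-0.0479, -0.0345, 0, 0, 0, 0, 0], [-0.0479, -0.0345, 0, 0, 0, 0, 0], [-0.0479, -0.0345, 0, 0, 0, 0, 0], [-0.0479, -0.0345, 0, 0, 0, 0, 0], [-0.0479, -0.0345, 0, 0, 0, 0, 0], [-0.0479, -0.0345, 0, 0, 0, 0, 0], [-0.0479, -0.0345, 0, 0, 0, 0, 0], [-0.0479, -0.0345, 0, 0, 0, 0, 0], [-0.0479, -0.0345, 0, 0, 0, 0, 0]]]}}

```text
t: 1.72
eef_pos: [0.6632, 0.0006, 0.2107]
tool_rot: [-0.0, 0.172, 0.985, 0.0]
contact_force: [0.9, 1.1, -0.6]
gripper_width: 0.007
grasp_force: 0.0
```

>>> {"api": "move_arm", "payload": {"commands": [[[0, 0, 0, 0, 0, 9.7, 0], [0, 0, 0, 0, 0, 9.7, 0], [0, 0, 0, 0, 0, 9.7, 0], [0, 0, 0, 0, 0, 9.7, 0], [0, 0, 0, 0, 0, 9.7, 0], [0, 0, 0, 0, 0, 9.7, 0], [0, 0, 0, 0, 0, 9.7, 0], [0, 0, 0, 0, 0, 9.7, 0], [0, 0, 0, 0, 0, 9.7, 0], [0, 0, 0, 0, 0, 9.7, 0], [0, 0, 0, 0, 0, 0, 0], [0, 0, 0, 0, 0, 0, 0]]]}}

```text
t: 3.22
eef_pos: [0.6624, 0.0021, 0.2108]
tool_rot: [-0.0, 0.851, 0.525, -0.0]
contact_force: [0.3, 0.6, -0.6]
gripper_width: 0.001
grasp_force: 0.0
```

```bash
cat >> h.py <<'E'
from station import bot
from scipy.spatial.transform import Rotation as Ro
def tool():
    o=bot.get_obs();w,x,y,z=o["tool_rot"];return o,Ro.from_quat([x,y,z,w])
def wproj(P,o,R):
    c=imaging.calibration("wrist");k=c.get("intrinsics");q=np.linalg.inv(c["mount"])@[*R.inv().apply(np.array(P)-o["eef_pos"]),1]
    q=np.array(k)@q[:3];return q[:2]/q[2]
E
python3 - <<'E'
from h import *
import cv2
o,R=tool();im=imaging.read_camera("wrist")
print(o["t"],o["eef_pos"],R.as_matrix().round(3).tolist(),o["q"].round(2),o["gripper_width"],o["contact_force"])
print(imaging.calibration("wrist").keys())
print(R.inv().apply(np.array([.662,.001,.08])-o["eef_pos"]))
im=im[...,::-1].copy()
for P in([.662,.001,.069],[.590,.037,.118]):
    u=wproj(P,o,R);print(u);cv2.drawMarker(im,tuple(int(round(v)) for v in u),(0,0,255),0,14,1)
cv2.imwrite("pics/w1.png",im)
E
```

```text
3.225 [0.66242875 0.0021396  0.21084795] [[0.448, 0.894, -0.0], [0.894, -0.448, -0.0], [-0.0, -0.0, -1.0]] [-0.57  0.53  0.69  1.62 -0.37  1.12 -0.25] 0.000547582153213194 [ 0.26445253  0.61623152 -0.62085206]
dict_keys(['intrinsics', 'mount'])
[-0.00117908  0.0001809   0.13084818]
[278.38542306 194.37570863]
[180.43146373 208.64985234]
```

View pics/w1.png

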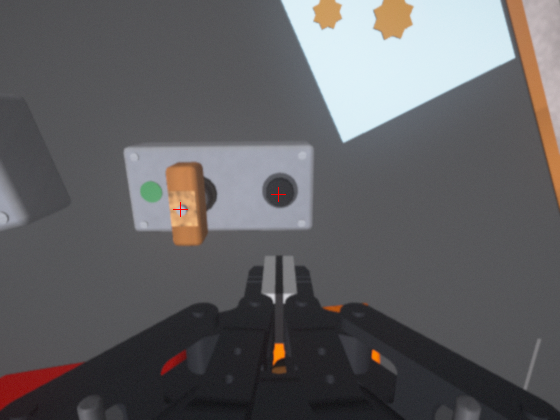

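The wrist view shows the button at about (280,190) and the grip top at about (186,204). Both are within 4 mm of the prediction, and the yaw is aligned. Now pressing.

>>> {"api": "move_arm", "payload": {"commands": [[[0.001, 0.001, 0.03, 0, 0, 0, 0], [0.001, 0.001, 0.03, 0, 0, 0, 0], [0, 0, 0.03, 0, 0, 0, 0], [0, 0, 0.02, 0, 0, 0, 0], [0, 0, 0.015, 0, 0, 0, 0], [0, 0, 0.005, 0, 0, 0, 0], [0, 0, 0.005, 0, 0, 0, 0], [0, 0, 0.005, 0, 0, 0, 0], [0, 0, 0.004, 0, 0, 0, 0], [0, 0, 0.004, 0, 0, 0, 0], [0, 0, 0, 0, 0, 0, 0]]]}}

```text
t: 4.65
eef_pos: [0.6651, 0.0029, 0.0628]
tool_rot: [-0.0, 0.852, 0.524, -0.0]
contact_force: [0.9, -0.2, 0.8]
gripper_width: -0.002
grasp_force: 0.0
```

>>> {"api": "move_arm", "payload": {"commands": [[[0, 0, 0.002, 0, 0, 0, 0], [0, 0, 0.002, 0, 0, 0, 0], [0, 0, 0, 0, 0, 0, 0], [0, 0, 0, 0, 0, 0, 0]]]}}

```text
t: 5.15
eef_pos: [0.6653, 0.0029, 0.0591]
tool_rot: [0.0, 0.852, 0.524, 0.0]
contact_force: [0.4, 0.8, -0.1]
gripper_width: 0.003
grasp_force: 0.0
```

>>> {"api": "move_arm", "payload": {"commands": [[[0, 0, 0.002, 0, 0, 0, 0], [0, 0, 0.001, 0, 0, 0, 0], [0, 0, 0, 0, 0, 0, 0]]]}}

```text
t: 5.52
eef_pos: [0.6652, 0.003, 0.056]
tool_rot: [-0.0, 0.852, 0.524, -0.0]
contact_force: [0.2, 0.4, 0.3]
gripper_width: 0.0
grasp_force: 0.0
```

Run:
```python
from h import *
import cv2
o,R=tool();print(o["eef_pos"],o["contact_force"])
a=imaging.read_camera("side")[130:250,270:410,::-1];b=imaging.read_camera("wrist")[130:350,180:400,::-1]
cv2.imwrite("pics/p1.png",np.hstack([cv2.resize(a,(420,360),interpolation=2),cv2.resize(b,(360,360),interpolation=2)]))
```

```text
[0.66520959 0.00296043 0.05597042] [0.21871152 0.38431981 0.30834431]
```

View pics/p1.png

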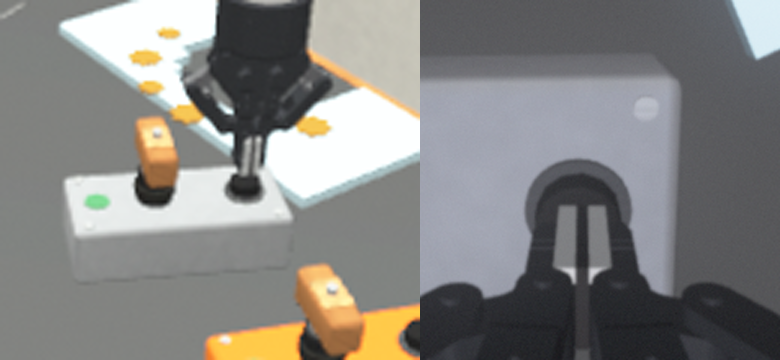

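The fingertips are over the middle of the button, but there is no contact force yet. I'll keep going down in small steps.

>>> {"api": "move_arm", "payload": {"commands": [[[0, 0, 0.002, 0, 0, 0, 0], [0, 0, 0, 0, 0, 0, 0]]]}}

```text
t: 5.88
eef_pos: [0.6652, 0.0029, 0.0539]
tool_rot: [-0.0, 0.852, 0.524, -0.0]
contact_force: [-0.1, 0.2, 0.3]
gripper_width: 0.003
grasp_force: 0.0
```

>>> {"api": "move_arm", "payload": {"commands": [[[0, 0, 0.002, 0, 0, 0, 0], [0, 0, 0, 0, 0, 0, 0]]]}}

```text
t: 6.12
eef_pos: [0.6651, 0.003, 0.0519]
tool_rot: [-0.0, 0.852, 0.524, -0.0]
contact_force: [-0.3, 0.2, 0.2]
gripper_width: 0.0
grasp_force: 0.0
```

Run:
```python
from h import *
import cv2
o,R=tool();p=o["eef_pos"];print(p,proj("side",p),proj("top",p),wproj(p,o,R),proj("side",[.663,.003,.069]),proj("side",[.663,.003,.061]))
a=imaging.read_camera("side")[150:220,300:400,::-1];b=imaging.read_camera("wrist")[200:300,230:330,::-1]
cv2.imwrite("pics/p2.png",np.hstack([cv2.resize(a,(500,350),interpolation=2),cv2.resize(b,(300,350),interpolation=2)]))
```

```text
[0.665117   0.00296075 0.05186523] [350.87546509 193.94165108] [297.65903183 139.12893654] [277.92202182 254.57694143] [350.77563967 188.79218786] [350.52461119 191.32122513]
```

View pics/p2.png

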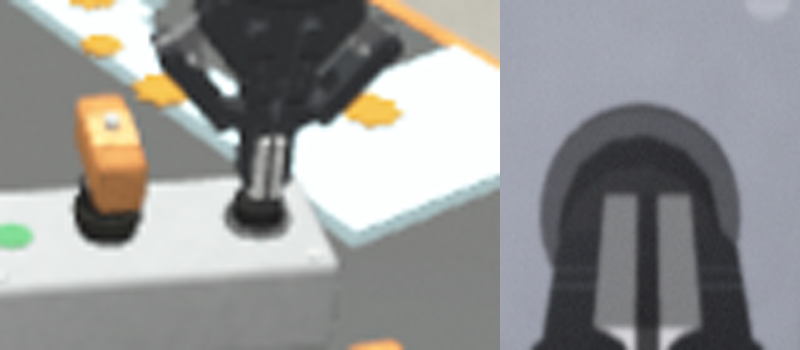

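The side view shows the tips at about (352,189.6). The reported TCP would project to row 194, so the tips really sit roughly 10 mm higher than reported. I'll go on in small steps and watch the force.

>>> {"api": "move_arm", "payload": {"commands": [[[0, 0, 0.002, 0, 0, 0, 0], [0, 0, 0.001, 0, 0, 0, 0], [0, 0, 0, 0, 0, 0, 0]]]}}

```text
t: 6.6
eef_pos: [0.6653, 0.0029, 0.049]
tool_rot: [-0.0, 0.852, 0.524, -0.0]
contact_force: [0.5, 0.6, -0.4]
gripper_width: -0.003
grasp_force: 0.0
```

>>> {"api": "move_arm", "payload": {"commands": [[[0, 0, 0.002, 0, 0, 0, 0], [0, 0, 0, 0, 0, 0, 0]]]}}

```text
t: 6.85
eef_pos: [0.6654, 0.0029, 0.0471]
tool_rot: [0.0, 0.852, 0.524, 0.0]
contact_force: [-0.1, 0.2, 1.1]
gripper_width: -0.001
grasp_force: 0.6
```

>>> {"api": "move_arm", "payload": {"commands": [[[0, 0, 0.002, 0, 0, 0, 0], [0, 0, 0, 0, 0, 0, 0]]]}}

```text
t: 7.1
eef_pos: [0.6653, 0.0029, 0.045]
tool_rot: [0.0, 0.852, 0.524, 0.0]
contact_force: [-0.5, 0.5, 1.5]
gripper_width: 0.0
grasp_force: 0.6
```

>>> {"api": "move_arm", "payload": {"commands": [[[0, 0, 0.002, 0, 0, 0, 0], [0, 0, 0, 0, 0, 0, 0]]]}}

```text
t: 7.35
eef_pos: [0.6654, 0.0029, 0.0429]
tool_rot: [0.0, 0.852, 0.524, 0.0]
contact_force: [0.3, -0.4, 0.9]
gripper_width: -0.001
grasp_force: 0.4
```

>>> {"api": "move_arm", "payload": {"commands": [[[0, 0, 0.002, 0, 0, 0, 0], [0, 0, 0, 0, 0, 0, 0]]]}}

```text
t: 7.6
eef_pos: [0.6653, 0.0029, 0.041]
tool_rot: [0.0, 0.852, 0.524, 0.0]
contact_force: [-0.4, -0.6, 1.0]
gripper_width: 0.001
grasp_force: 0.8
```

>>> {"api": "move_arm", "payload": {"commands": [[[0, 0, 0.002, 0, 0, 0, 0], [0, 0, 0, 0, 0, 0, 0]]]}}

```text
t: 7.85
eef_pos: [0.6654, 0.0029, 0.0407]
tool_rot: [-0.0, 0.852, 0.524, 0.0]
contact_force: [-5.2, 0.2, 15.0]
gripper_width: -0.001
grasp_force: 7.6
```

The tool met a hard stop at a reported z of 0.0407 after about 8 mm of soft travel, so the button is fully in. The tips are therefore about 20 mm higher than the reported TCP. Now raise, open and move over the mast.

>>> {"api": "move_arm", "payload": {"commands": [[[0, 0, -0.02, 0, 0, 0, 0], [0, 0, -0.05, 0, 0, 0, 0], [0, 0, -0.05, 0, 0, 0, 0.085], [0, -0.02, 0, 0, 0, 0, 0.085], [-0.0015, -0.02, 0, 0, 0, 0, 0.085], [0, -0.02, 0, 0, 0, 0, 0.085], [0, -0.0213, 0, 0, 0, 0, 0.085], [0, 0, 0, 0, 0, 0, 0.085], [0, 0, 0, 0, 0, 0, 0.085]]]}}

```text
t: 8.98
eef_pos: [0.5928, 0.038, 0.1596]
tool_rot: [0.0, 0.852, 0.524, 0.0]
contact_force: [0.6, 0.3, 0.2]
gripper_width: 0.994
grasp_force: 0.0
```

Run:
```python
from h import *
import cv2
o,R=tool();im=imaging.read_camera("wrist")[...,::-1].copy()
print(o["t"],o["eef_pos"],o["gripper_width"],R.as_matrix().round(3).tolist())
for P,c in(([.592,.038,.118],(0,0,255)),([.592,.038,.098],(255,0,0))): # true height / as if camera 20 mm higher
    u=wproj(P,o,R);print(u);cv2.drawMarker(im,tuple(int(round(v)) for v in u),c,0,14,1)
a=imaging.read_camera("side")[130:230,280:400,::-1]
cv2.imwrite("pics/g1.png",np.hstack([im[100:400],cv2.resize(a,(240,300),interpolation=2)]))
```

```text
8.975 [0.5927667  0.03796313 0.15958575] 0.9944091011413707 [[0.451, 0.892, 0.001], [0.892, -0.451, -0.0], [0.0, 0.001, -1.0]]
[276.92417888 229.06265159]
[277.0262529  219.67273053]
```

View pics/g1.png

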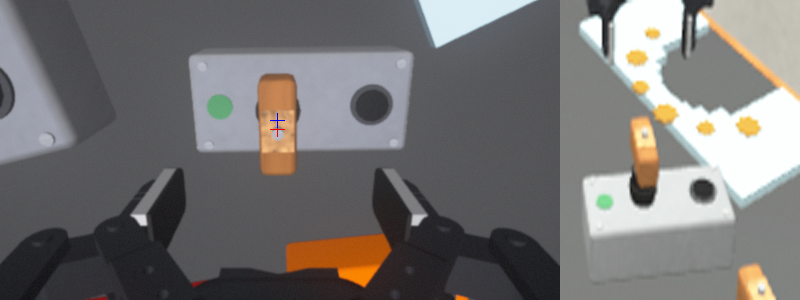

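The bar is centred between the fingers: bar at column 277, finger midpoint at 279. The button looks flat in its bezel. Now descend and grip.

>>> {"api": "move_arm", "payload": {"commands": [[[0, 0, 0.03, 0, 0, 0, 0.085], [0, 0, 0.03, 0, 0, 0, 0.085], [0, 0, 0.02, 0, 0, 0, 0.085], [0, 0, 0.0135, 0, 0, 0, 0.085], [0, 0, 0, 0, 0, 0, 0.05], [0, 0, 0, 0, 0, 0, 0.02], [0, 0, 0, 0, 0, 0, 0.01], [0, 0, 0, 0, 0, 0, 0.01], [0, 0, 0, 0, 0, 0, 0.01], [0, 0, 0, 0, 0, 0, 0.01]]], "squeeze": 70}}

```text
t: 10.32
eef_pos: [0.5924, 0.0385, 0.0666]
tool_rot: [-0.0, 0.852, 0.524, 0.0]
contact_force: [-2.0, -0.3, 5.7]
gripper_width: 0.296
grasp_force: 68.2
```

>>> {"api": "move_arm", "payload": {"commands": [[[0, 0, -0.005, 0, 0, 0, 0.01], [0, 0, -0.008, 0, 0, 0, 0.01], [0, 0, -0.01, 0, 0, 0, 0.01], [0, 0, -0.01, 0, 0, 0, 0.01], [0, 0, -0.01, 0, 0, 0, 0.01], [0, 0, -0.01, 0, 0, 0, 0.01], [0, 0, -0.005, 0, 0, 0, 0.01], [0, 0, 0, 0, 0, 0, 0.01]]]}}

```text
t: 11.32
eef_pos: [0.5921, 0.0384, 0.1239]
tool_rot: [-0.0, 0.852, 0.524, 0.0]
contact_force: [1.8, 0.6, -4.3]
gripper_width: 0.29
grasp_force: 69.0
```

Pulling at about 4 N with a rise of 57 mm. Continue past the first stop.

>>> {"api": "move_arm", "payload": {"commands": [[[0, 0, -0.004, 0, 0, 0, 0.01], [0, 0, -0.004, 0, 0, 0, 0.01], [0, 0, 0, 0, 0, 0, 0.01], [0, 0, -0.008, 0, 0, 0, 0.01], [0, 0, -0.01, 0, 0, 0, 0.01], [0, 0, -0.01, 0, 0, 0, 0.01], [0, 0, -0.01, 0, 0, 0, 0.01], [0, 0, -0.007, 0, 0, 0, 0.01], [0, 0, 0, 0, 0, 0, 0.01]]]}}

```text
t: 12.45
eef_pos: [0.592, 0.0384, 0.177]
tool_rot: [-0.0, 0.852, 0.524, 0.0]
contact_force: [4.0, 2.3, -10.8]
gripper_width: 0.29
grasp_force: 69.3
```

>>> {"api": "move_arm", "payload": {"commands": [[[0, 0, -0.004, 0, 0, 0, 0.01], [0, 0, -0.003, 0, 0, 0, 0.01], [0, 0, 0, 0, 0, 0, 0.01]]], "squeeze": 90}}

```text
t: 12.82
eef_pos: [0.592, 0.0383, 0.1836]
tool_rot: [-0.0, 0.852, 0.524, -0.0]
contact_force: [4.4, 2.5, -10.0]
gripper_width: 0.292
grasp_force: 91.8
```

>>> {"api": "move_arm", "payload": {"commands": [[[0, 0, -0.002, 0, 0, 0, 0.01], [0, 0, 0, 0, 0, 0, 0.01]]]}}

```text
t: 13.08
eef_pos: [0.592, 0.0383, 0.1856]
tool_rot: [-0.0, 0.852, 0.524, -0.0]
contact_force: [3.0, 2.3, -11.0]
gripper_width: 0.294
grasp_force: 91.8
```

>>> {"api": "move_arm", "payload": {"commands": [[[0, 0, -0.0015, 0, 0, 0, 0.01], [0, 0, 0, 0, 0, 0, 0.01]]]}}

```text
t: 13.32
eef_pos: [0.592, 0.0383, 0.187]
tool_rot: [-0.0, 0.852, 0.524, -0.0]
contact_force: [3.4, 2.6, -10.3]
gripper_width: 0.291
grasp_force: 91.5
```

>>> {"api": "move_arm", "payload": {"commands": [[[0, 0, -0.0015, 0, 0, 0, 0.01], [0, 0, 0, 0, 0, 0, 0.01]]]}}

```text
t: 13.58
eef_pos: [0.5917, 0.0383, 0.1872]
tool_rot: [0.0, 0.852, 0.524, -0.001]
contact_force: [7.0, 2.5, -20.4]
gripper_width: 0.288
grasp_force: 90.6
```

>>> {"api": "move_arm", "payload": {"commands": [[[0, 0, -0.0015, 0, 0, 0, 0.01], [0, 0, 0, 0, 0, 0, 0.01]]]}}

```text
t: 13.82
eef_pos: [0.5914, 0.0383, 0.1874]
tool_rot: [0.0, 0.852, 0.524, -0.001]
contact_force: [10.3, 1.3, -30.6]
gripper_width: 0.287
grasp_force: 91.1
```

The hard stop is reached at a rise of 120.6 mm. I'll ease off slightly, let it settle and check.

>>> {"api": "move_arm", "payload": {"commands": [[[0, 0, 0.001, 0, 0, 0, 0.01], [0, 0, 0, 0, 0, 0, 0.01], [0, 0, 0, 0, 0, 0, 0.01], [0, 0, 0, 0, 0, 0, 0.01], [0, 0, 0, 0, 0, 0, 0.01], [0, 0, 0, 0, 0, 0, 0.01]]]}}

```text
t: 14.58
eef_pos: [0.5916, 0.0383, 0.1873]
tool_rot: [0.0, 0.852, 0.524, -0.001]
contact_force: [8.9, 2.6, -24.4]
gripper_width: 0.288
grasp_force: 92.1
```

Run:
```python
from h import *
import cv2
a=imaging.read_camera("side")[:,:,::-1]
cv2.imwrite("pics/f.png",cv2.resize(a[70:240,230:430],(600,510),interpolation=2))
```

```text
(no output)
```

View pics/f.png

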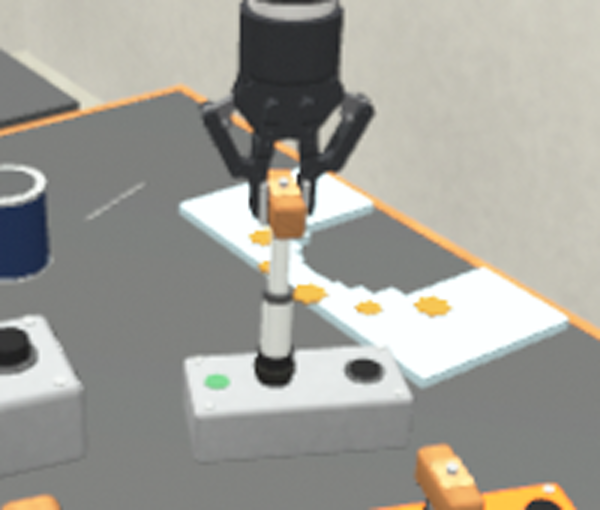

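The picture shows both tubes out (mast at 275,240–370), the grip held at (285,205) and the button sunk at (365,370). Handing in.

```bash
python3 -c "
from station import bot
print(bot.hand_in())"
```

```text
the job is handed in; nothing more can be done
None
```

I handed the job in with the small grey monopod's button pushed fully in and its mast pulled 120 mm up to the second stop, the gripper still holding the grip; the paint tin, glue bottle and offcut were never touched, and the hand-in gave no verdict.

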